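# Put the apples away in the dimpled store

### The job

Lift the cover off the pins of the apple store and lay it flat on the rubber mat. Put the brown spoilt apple from the store into the steel bowl and set every red apple from the grey tray into a dimple of its own in the store, beside the red one already there. When every apple is in its place, seat the cover fully down on both pins again, and leave the other things on the shelf undisturbed.

Things in the scene. Friction and masses are not known exactly. Their poses are not given: they have to be found in the camera images.
- store: Apple store, fixed. Green base 216 x 166 x 16 mm with six dimples 41 mm wide, 10 mm deep, at x = -70, 0, 70 mm and y = -48, 48 mm. End boards at x = +-116 mm (16 mm thick, 150 mm along y, tops 76 mm high), long sides open. Origin under the middle at shelf height; x the long axis, z up. An apple seated in a dimple has its centre 38 mm above the shelf (46 mm on the flat) and clears the cover.
- cover_seat (a point): Middle of the store at the height of the end boards' tops (76 mm above the shelf): where the origin of the seated cover belongs; axes as the store's. In the middle of each board's top edge, at x = +-116 mm from here, stands a steel pin 12 mm thick, 14 mm high, tapered over its upper 6 mm.
- cover: Loose plywood cover, 264 x 150 x 8 mm, 0.2 to 0.33 kg; at the start on the pins. 18 mm holes at x = +-116 mm, y = 0 drop over the pins, either way round. Blue bridge handle in its middle: bar 110 mm along x, 14 mm wide and tall, its middle 45 mm above the cover's underside, with 30 mm free under it. Origin at the middle of the underside; x the long axis, z up.
- mat: Black rubber mat fixed to the shelf, 280 x 190 mm (long along its x), 5 mm thick, left or right of the store; origin under its middle.
- picking_tray: Grey plastic tray fixed to the shelf, 260 x 220 mm (long along its x), floor 4 mm thick, rim 10 mm high, on the other side of the store from the mat; the red apples to be stored lie loose on it and can roll. Origin under its middle.
- bowl: Loose stainless steel bowl, 170 mm across the rim, 60 mm high, foot 76 mm across, inner floor about 4 mm up; beyond the store. Origin under its middle, z up. An apple in it has its centre about 35 mm up.
- old_apple: The one brown, spoilt apple, a ball 60 mm across, origin at its centre; at the start it sits in one of the store's dimples under the cover.
- apple1: A good red apple, a ball 60 mm across (solid as a sphere); origin at its centre (its own axes turn as it rolls). Starts on the picking tray; absent (None) in some runs.
- apple2: A good red apple, a ball 60 mm across (solid as a sphere); origin at its centre (its own axes turn as it rolls). Starts on the picking tray; absent (None) in some runs.
- apple3: A good red apple, a ball 60 mm across (solid as a sphere); origin at its centre (its own axes turn as it rolls). Starts on the picking tray; absent (None) in some runs.
- apple4: A good red apple, a ball 60 mm across (solid as a sphere); origin at its centre (its own axes turn as it rolls). Starts on the picking tray; absent (None) in some runs.
- apple5: A good red apple, a ball 60 mm across (solid as a sphere); origin at its centre (its own axes turn as it rolls). Starts on the picking tray; absent (None) in some runs.
- apple6: A good red apple, a ball 60 mm across (solid as a sphere); origin at its centre (its own axes turn as it rolls). Already in one of the store's dimples under the cover at the start; it is to be in a dimple at the end too.
- spreader: Grey plastic seed spreader with a black knob, 120 mm wide, 160 mm tall; a bystander on the shelf, origin at its underside. Not to be disturbed.
- bottle: Blue bottle with a white twist cap, 60 mm thick, 170 mm tall; a bystander on the shelf, origin at its underside. Not to be disturbed.
- garden_fork: Wooden-handled steel hand fork, 260 mm long, lying flat; a bystander on the shelf, origin at its underside. Not to be disturbed.
- clip_tag: Black spring clip gripping a yellow plant tag, 135 mm long, lying flat; a bystander on the shelf, origin at its underside. Not to be disturbed.
- flowerpot: Terracotta flowerpot, 110 mm wide, 100 mm tall; a bystander on the shelf, origin at its underside. Not to be disturbed.
There are look-alikes about, which are no part of the job. What is shaped like the apple4 but blue or yellow is not meant. What is shaped like the apple1 but yellow is not meant.

How it is judged (in metres and radians):
On the way, in this order (a step that is already met when the one before it is completed fails the run):
1. the cover lies flat on the mat, let go, its middle within 60 mm of the mat's (horizontal distance between cover and mat below 0.06 m and height (world z) of cover between 0.002 and 0.012 m and angle between cover's own z axis and vertical below 0.06 rad and contact force between the fingers and cover below 0.2 N), for 0.2 s.
2. the brown apple is in the bowl and every red apple sits in a dimple of the store (z of apple1 in the frame of store between 0.033 and 0.042 m and x of apple1 in the frame of store between -0.085 and 0.085 m and y of apple1 in the frame of store between -0.065 and 0.065 m and z of apple2 in the frame of store between 0.033 and 0.042 m and x of apple2 in the frame of store between -0.085 and 0.085 m and y of apple2 in the frame of store between -0.065 and 0.065 m and z of apple3 in the frame of store between 0.033 and 0.042 m and x of apple3 in the frame of store between -0.085 and 0.085 m and y of apple3 in the frame of store between -0.065 and 0.065 m and z of apple4 in the frame of store between 0.033 and 0.042 m and x of apple4 in the frame of store between -0.085 and 0.085 m and y of apple4 in the frame of store between -0.065 and 0.065 m and z of apple5 in the frame of store between 0.033 and 0.042 m and x of apple5 in the frame of store between -0.085 and 0.085 m and y of apple5 in the frame of store between -0.065 and 0.065 m and z of apple6 in the frame of store between 0.033 and 0.042 m and x of apple6 in the frame of store between -0.085 and 0.085 m and y of apple6 in the frame of store between -0.065 and 0.065 m and horizontal distance between old_apple and bowl below 0.045 m and z of old_apple in the frame of bowl between 0.02 and 0.06 m and angle between bowl's own z axis and vertical below 0.2 rad and linear speed of each of apple1, apple2, apple3, apple4, apple5, apple6, old_apple below 0.02 m/s), for 0.3 s.
At the end, for the whole second after the job is handed in: Each red apple sits in a dimple (centre 33 to 42 mm above the shelf); the brown one lies in the upright bowl (within 45 mm of its middle); the cover lies on both end boards, pins through its holes (middle within 6 mm, height within 4 mm, level, aligned within 0.08 rad); all at rest (all of step 2 and linear speed of cover below 0.02 m/s and horizontal distance between cover and cover_seat below 0.006 m and z of cover in the frame of cover_seat between -0.003 and 0.004 m and angle between the x axis of cover and the x axis of store, either way round below 0.08 rad and angle between cover's own z axis and vertical below 0.04 rad); the robot touches nothing.
It fails at once if the spreader is moved more than 30 mm or tipped over (distance of spreader from where it was at the start of the episode above 0.03 m or angle between spreader's own z axis and vertical above 0.35 rad).
It fails at once if the bottle is moved more than 30 mm or tipped over (distance of bottle from where it was at the start of the episode above 0.03 m or angle between bottle's own z axis and vertical above 0.35 rad).
It fails at once if the garden_fork is moved more than 30 mm or tipped over (distance of garden_fork from where it was at the start of the episode above 0.03 m or angle between garden_fork's own z axis and vertical above 0.35 rad).
It fails at once if the clip_tag is moved more than 30 mm or tipped over (distance of clip_tag from where it was at the start of the episode above 0.03 m or angle between clip_tag's own z axis and vertical above 0.35 rad).
It fails at once if the flowerpot is moved more than 30 mm or tipped over (distance of flowerpot from where it was at the start of the episode above 0.03 m or angle between flowerpot's own z axis and vertical above 0.35 rad).
Of apple1, apple2, apple3, apple4, apple5 only 3 to 5 are there at a start; the rules pass over those that are not, and their reading is None.
At some moment in a run one of bowl, cover may be knocked a few centimetres aside while the robot is not near it.
It also fails if it takes over 210 s, if anything falls off the work surface, if the arm or the gripper's body presses on something with over 40 N, if the wrist force passes 120 N, or if a joint passes its speed limit or range.

### The arm

A 6-joint arm with a two-finger parallel gripper is mounted at the origin on the work surface. World frame = base frame: x ahead of the robot, y to its left, z up, the work surface at z = 0. Lengths are in mm, angles in degrees, forces in N, time in s.
With the tool pointing down it reaches from about 350 to 850 mm from the base axis. Payload 8.1 kg.
Tool frame: the origin (TCP) lies at the very end of the fingers, on their centre line; the grasp point (between the pads) lies 19 mm behind it (r.grip_point_offset is the distance from the TCP to the grasp point, in mm); z points along the fingers, y is the line along which they close (so a half turn about z gives the same grasp; the last joint's range is limited). The gripper opens to 85 mm and grips with 20 to 120 N. Pads are 22 mm wide; open, the fingers measure 114 mm over their backs; the gripper's body (76 mm by 85 mm) begins 54 mm behind the grasp point. The pads swing forward as they close: fully open they stand 13 mm farther back than shut.
Start: joints at [-80.008, 7.471, 85.268, -0, 87.261, -4.893], TCP at [154.153, -579.864, 231.292] pointing down, gripper open.
Joint ranges: [-169.43, 169.43], [-51.17, 129.36], [1.28, 143.12], [-76.62, 256.62], [0, 156.53], [-152.29, 152.29]. Speed limits (degrees/s): [136.94, 136.94, 159.86, 180, 180, 180].

### API

Orientations are given as [roll, pitch, yaw] about the fixed x, y, z axes, in that order (R = Rz(yaw) Ry(pitch) Rx(roll)).
In Python, from bench import status, eyes, r gives the robot as it stands.
- The arm moves only by the shell command python3 -m handwheel 'ROWS' [FORCE]. ROWS is a JSON object whose one key "series" holds a list that holds one entry, the list of rows, each a list of 7 numbers: the shift along the tool's x, y, z in cm, then the turn, a rotation vector about the tool's x, y, z in rad, then the opening, from 0 (shut) to 1 (fully open). In form: {"series": [[[tx, ty, tz, rx, ry, rz, claw], ...]]}. A call has 1 to 12 rows; each row is the pose to reach, as a shift and turn from the pose commanded when the call began, along the tool's axes at that moment; what a row does not reach only later rows make up. A row lasts 1/8 s, in which the tool goes at most 62.5 mm and 10.7 degrees, less where a joint would pass 70% of its speed; a pose out of reach is approached as far as the arm can. A call with a gripper value outside its range is refused whole. The fingers move at their own pace and stop on an object; FORCE is the grip in N (left out, the last holds). Time passes only in rows, so rows that repeat a pose let the fingers close. It gives the time, the measured TCP pose, the force, the opening and the grip force at its end, in the units of the state.
- status.sense(): the state, without advancing time (a new reading comes with each control period).
- eyes.snapshot(name): name is "scene" or "top" or "wrist"; returns a dict with "img" (400x640x3 uint8, red, green, blue), "mtx" (3x3 intrinsics, pixels), "R" (3x3) and "t" (3): a world point X has camera coordinates R X + t. Camera axes: x right, y down, z forward; pixel columns grow to the right and rows downward; lengths in mm; the calibration is good to about 2 mm. A picture is of the moment at which its call begins. There is no depth.
- r.hand_in(): hands the job in; it is judged then, once.
The state is a dict: "time": time; "joint_pos": joint angles; "qd": joint speeds; "joint_efforts": joint torques, N m; "tool_pos": TCP position; "tcp_rot": TCP orientation; "ft_force": force on the tool from outside, world axes, zero at the start; "wrist_torque": the same for the moment, N m; "finger_gap": finger opening in mm; "grip_force": force on a finger pad.
Only numpy, scipy, OpenCV 4.12 (cv2) and the standard library are available. Lean on these libraries where they do the work, as an engineer would, in place of code of your own. Each camera call takes 0.05 s, during which the arm holds its last target. There are 200 camera calls.

## Working session

There is one attempt and no reset: what is moved stays moved. The work goes in short steps, Python scripts to look and compute and a shell command to move; the robot and the scene stay as the last step left them, time stands still between calls to the robot, and variables do not carry over. Pictures are saved under pics/ and viewed, at most 14 in all, crops included, and the job is handed in when it is done.

```bash
ls; mkdir -p pics
python3 - <<'E'
from bench import status, eyes, r
import cv2,numpy as np
print(status.sense())
for n in("scene","top"):
    s=eyes.snapshot(n); cv2.imwrite(f"pics/{n}0.png",s["img"][:,:,::-1]); print(n,s["mtx"],s["R"],s["t"])
E
```

```text
pics
{'time': 0.0, 'joint_pos': array([-8.00089709e+01,  7.51365679e+00,  8.53315545e+01, -2.33485094e-03,
        8.72621940e+01, -4.89156558e+00]), 'qd': array([-0.08873717, -0.09734395, -0.04473799,  0.02918727, -0.05941315,
        0.10826039]), 'joint_efforts': array([-9.97178977e-04, -5.69409907e+01, -5.00541580e+01, -1.96340311e-04,
        1.51580293e-02,  2.36025318e-05]), 'tool_pos': array([ 154.02659499, -579.30320015,  230.23776832]), 'tcp_rot': array([-1.79892787e+02, -6.83499502e-03,  1.48827020e+01]), 'ft_force': array([ 0.68328614, -0.5200918 , -0.34616669]), 'wrist_torque': array([-0.04931045, -0.00340199,  0.01862817]), 'grip_force': 0.0, 'finger_gap': 85.32708573070555}
scene [[362.08186368   0.         319.05471474]
 [  0.         362.08186368 200.31768853]
 [  0.           0.           1.        ]] [[-0.60272099  0.79792414 -0.006669  ]
 [ 0.63786393  0.47676251 -0.60483644]
 [-0.47943407 -0.36880153 -0.7963218 ]] [ 286.47705845 -283.2494951  1446.27291464]
top [[506.82250892   0.         324.84295686]
 [  0.         506.82250892 201.41684497]
 [  0.           0.           1.        ]] [[-3.87823486e-04 -9.99722688e-01  2.35456486e-02]
 [-9.81493560e-01 -4.12832818e-03 -1.91450645e-01]
 [ 1.91494757e-01 -2.31841515e-02 -9.81219778e-01]] [  19.31705269  515.87075234 1438.22179246]
```

View pics/scene0.png

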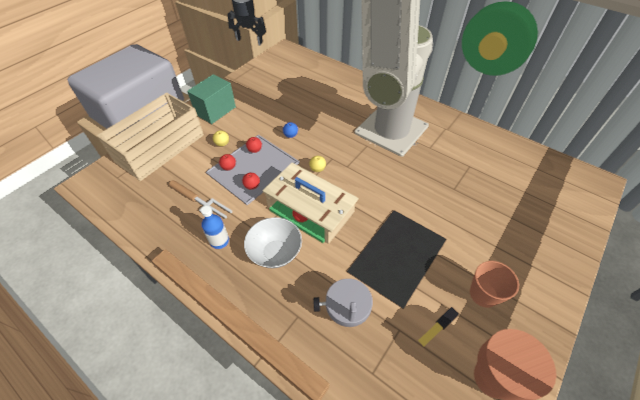

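View pics/top0.png

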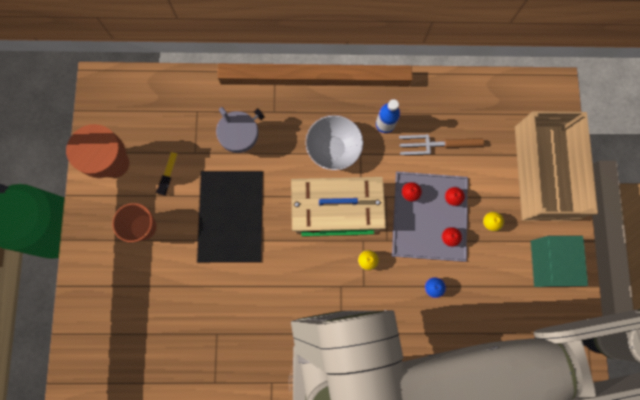

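The top view shows the cover centred near (338,203) with its blue handle and pins at (296,205) and (381,202). The mat is at (231,216) and the bowl at (334,142). There are three red apples on the tray, at (411,191), (455,196) and (452,237).

```bash
cat > h.py <<'E'
from bench import status, eyes, r
import cv2, numpy as np
from scipy.spatial.transform import Rotation as Ro
def snap(n,save=None):
    s=eyes.snapshot(n)
    if save: cv2.imwrite(f"pics/{save}.png",s["img"][:,:,::-1])
    s["hsv"]=cv2.cvtColor(s["img"],cv2.COLOR_RGB2HSV); return s
def ray(s,p):
    R,t=np.array(s["R"]),np.array(s["t"]); d=R.T@np.linalg.solve(s["mtx"],[p[0],p[1],1.]); return -R.T@t,d
def cast(s,p,z):
    c,d=ray(s,p); return c+d*(z-c[2])/d[2]
def proj(s,X):
    q=s["mtx"]@(np.array(s["R"])@np.array(X,float)+s["t"]); return q[:2]/q[2]
def tri(s1,p1,s2,p2):
    c,d=ray(s1,p1); e,f=ray(s2,p2)
    k=np.linalg.lstsq(np.array([d,-f]).T,e-c,rcond=None)[0]
    a,b=c+k[0]*d,e+k[1]*f; return (a+b)/2,np.linalg.norm(a-b)
RED=[((0,150,60),(6,255,255)),((174,150,60),(180,255,255))]; BLUE=[((100,120,60),(130,255,255))]
def blobs(s,ranges,amin=30,roi=None):
    m=sum(cv2.inRange(s["hsv"],a,b) for a,b in ranges).astype(np.uint8)
    if roi: k=np.zeros_like(m); x0,y0,x1,y1=roi; k[y0:y1,x0:x1]=1; m=m*k
    cs=cv2.findContours(m,cv2.RETR_EXTERNAL,cv2.CHAIN_APPROX_NONE)[0]
    return [c for c in cs if cv2.contourArea(c)>=amin]
def shift(p,yaw=None):
    """rows for TCP target p (mm) and downward tool at yaw (deg), from measured pose"""
    q=status.sense(); A=Ro.from_euler("xyz",q["tcp_rot"],degrees=True)
    B=A if yaw is None else Ro.from_euler("xyz",[180,0,yaw],degrees=True)
    print("shift cm",(A.inv().apply(np.array(p)-q["tool_pos"])/10).round(2),"rot",(A.inv()*B).as_rotvec().round(3))
def ctr(c): return cv2.minEnclosingCircle(c)
E
python3 - <<'E'
from h import *
T=snap("top");S=snap("scene")
for n,s in(("top",T),("scene",S)):
    for c in blobs(s,RED,25): (x,y),rad=ctr(c); print(n,"red",round(x,1),round(y,1),round(rad,1),cast(s,(x,y),34).round())
    for c in blobs(s,BLUE,25): print(n,"blue",cv2.minAreaRect(c),cast(s,cv2.minAreaRect(c)[0],125).round())
m=blobs(T,[((0,0,0),(180,255,40))],1500,(180,150,280,280))
for c in m:
    b=cv2.boxPoints(cv2.minAreaRect(c)); P=[cast(T,p,5) for p in b]; print("mat",np.round(P),np.mean(P,0))
# plywood cover top
for c in blobs(T,[((10,30,170),(25,160,255))],800,(280,165,392,245)):
    b=cv2.boxPoints(cv2.minAreaRect(c)); P=np.array([cast(T,p,84) for p in b]); print("cover",P.round(),P.mean(0),b)
for n,s,roi in(("t",T,(270,160,400,250)),("s",S,(250,155,370,250))):
    x0,y0,x1,y1=roi; cv2.imwrite(f"pics/c{n}.png",cv2.resize(s["img"][y0:y1,x0:x1,::-1],None,fx=5,fy=5,interpolation=cv2.INTER_CUBIC))
a=cv2.imread("pics/ct.png");b=cv2.imread("pics/cs.png"); w=max(a.shape[1],b.shape[1])
f=lambda i:cv2.copyMakeBorder(i,0,0,0,w-i.shape[1],0)
o=np.vstack([f(a),f(b)]); cv2.imwrite("pics/crop1.png",cv2.resize(o,None,fx=.64,fy=.64)); print(o.shape)
E
```

```text
top red 451.4 236.2 9.7 [ 416. -353.   34.]
top red 454.4 196.0 9.6 [ 537. -368.   34.]
top red 411.0 191.3 9.7 [ 551. -238.   34.]
top blue ((434.5, 287.0), (18.0, 19.0), 90.0) [ 266. -275.  125.]
top blue ((337.9898986816406, 200.66696166992188), (3.7558517456054688, 36.104637145996094), 88.26429748535156) [503. -15. 125.]
top blue ((388.1178283691406, 114.70062255859375), (18.914661407470703, 16.759824752807617), 28.610458374023438) [ 757. -161.  125.]
scene red 299.5 215.0 7.6 [560. -14.  34.]
scene red 250.8 180.5 8.2 [ 548. -239.   34.]
scene red 226.9 161.6 7.9 [ 535. -369.   34.]
scene red 253.3 144.3 7.4 [ 413. -354.   34.]
scene blue ((212.20001220703125, 224.40000915527344), (19.677398681640625, 19.677396774291992), 63.43495178222656) [ 781. -148.  125.]
scene blue ((309.80047607421875, 189.34194946289062), (35.270965576171875, 8.85373306274414), 30.256441116333008) [514.  -5. 125.]
scene blue ((289.5, 129.5), (13.0, 13.0), 90.0) [ 344. -227.  125.]
mat [[347. 392.   5.]
 [614. 400.   5.]
 [612. 213.   5.]
 [345. 211.   5.]] [479.57915448 303.80962575   5.        ]
cover [[ 616.  151.   84.]
 [ 618. -172.   84.]
 [ 427. -167.   84.]
 [ 426.  148.   84.]] [521.91130547  -9.94521226  84.        ] [[280. 165.]
 [391. 165.]
 [391. 230.]
 [280. 230.]]
(925, 650, 3)
```

View pics/crop1.png

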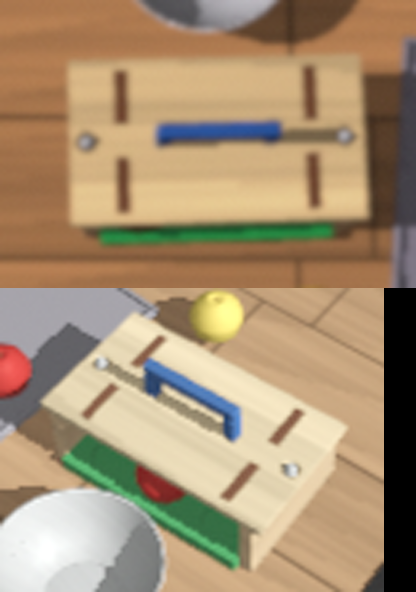

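The pins are clear in both crops: top (297.2,204.4) and (378.1,202.5), scene (340.9,211.6) and (281.6,178.4). A red apple shows under the cover on the bowl side.

Run:
```python
from h import *
T=snap("top");S=snap("scene")
a,e1=tri(T,(297.2,204.4),S,(340.9,211.6)); b,e2=tri(T,(378.1,202.5),S,(281.6,178.4)); print("pins",a.round(1),b.round(1),e1,e2,"dist",np.linalg.norm(a-b),"yaw",np.degrees(np.arctan2(a[0]-b[0],a[1]-b[1])))
for z in(88,):
  A,B=cast(T,(297.2,204.4),z),cast(T,(378.1,202.5),z); print("top pins",A.round(1),B.round(1),((A+B)/2).round(1))
  A,B=cast(S,(340.9,211.6),z),cast(S,(281.6,178.4),z); print("sc pins",A.round(1),B.round(1),((A+B)/2).round(1))
print("handle tri",tri(T,(337.99,200.67),S,(309.8,189.34)), cast(T,(337.99,200.67),126))
for (x,y) in [(299.5,215.0)]: print(cast(S,(x,y),38))
# bowl: bright low-sat
for n,s,roi in(("T",T,(295,105,375,176)),("S",S,(238,215,306,272))):
    x0,y0,x1,y1=roi
    for c in blobs(s,[((0,0,90),(180,45,255))],400,roi): el=cv2.fitEllipse(cv2.convexHull(c)); print(n,el,cast(s,el[0],60).round())
shift([496,-12,220],90)
```

```text
pins [499.9 101.3  82.2] [ 506.4 -131.2   81.5] 2.3466165709420026 2.4252276237625936 dist 232.57719645044818 yaw -1.6016422122085094
top pins [499.3 100.   88. ] [ 505.8 -131.4   88. ] [502.6 -15.7  88. ]
sc pins [502.9 104.5  88. ] [ 509.8 -125.9   88. ] [506.4 -10.7  88. ]
handle tri (array([505.49919803, -14.01863042, 110.39060577]), np.float64(2.973332784265435)) [503.20001873 -14.5242963  126.        ]
[562.1880395  -11.95147101  38.        ]
T ((334.3910217285156, 142.20811462402344), (53.799560546875, 56.983821868896484), 99.9267578125) [694.  -8.  60.]
S ((272.6390686035156, 242.07003784179688), (50.207435607910156, 58.172630310058594), 77.6619873046875) [696.  -4.  60.]
shift cm [ 47.62 -46.08   1.13] rot [-0.    -0.    -1.311]
```

```bash
python3 -c "
from h import *
shift([503,-14.5,200],91.6)"
```

```text
shift cm [ 48.24 -45.66   3.13] rot [-0.    -0.    -1.339]
```

```bash
python3 -m handwheel '{"series": [[[48.2,-45.7,3.1,0,0,-1.339,1],[48.2,-45.7,3.1,0,0,-1.339,1],[48.2,-45.7,3.1,0,0,-1.339,1],[48.2,-45.7,3.1,0,0,-1.339,1],[48.2,-45.7,3.1,0,0,-1.339,1],[48.2,-45.7,3.1,0,0,-1.339,1],[48.2,-45.7,3.1,0,0,-1.339,1],[48.2,-45.7,3.1,0,0,-1.339,1],[48.2,-45.7,3.1,0,0,-1.339,1],[48.2,-45.7,3.1,0,0,-1.339,1],[48.2,-45.7,3.1,0,0,-1.339,1],[48.2,-45.7,3.1,0,0,-1.339,1]]]}' 60
python3 - <<'E'
from h import *
W=snap("wrist","w1"); print(W["R"],W["t"]);
E
```

```text
time: 1.8
tool_pos: [503.2, -11.8, 199.9]
tcp_rot: [-180.0, -0.0, 91.8]
ft_force: [-0.1, -0.4, 0.2]
finger_gap: 85.4
grip_force: 0.0
[[ 9.99510495e-01  3.12729700e-02 -8.77940379e-04]
 [ 2.99306835e-02 -9.47688408e-01  3.17790552e-01]
 [ 9.10624047e-03 -3.17661269e-01 -9.48160532e-01]] [-501.68176059  -57.20442364  343.13355272]
```

View pics/w1.png

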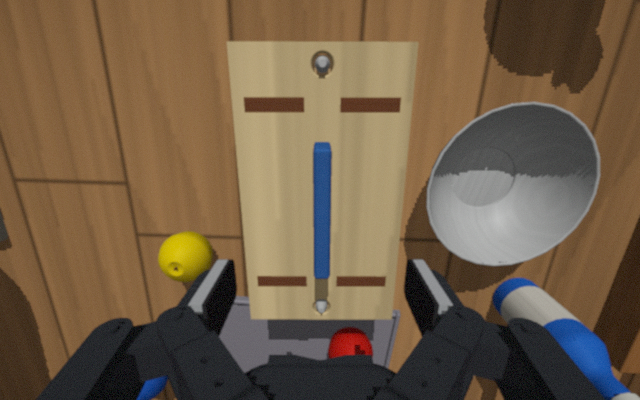

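The wrist view shows pins at (322,63) and (321,306), with the handle bar between the fingers at x≈322. I'll measure the pins and bar here.

Run:
```python
from h import *
W=snap("wrist")
a,b=cast(W,(322,62),90),cast(W,(321,305),90); print(a,b,np.linalg.norm(a-b),(a+b)/2,np.degrees(np.arctan2(a[1]-b[1],a[0]-b[0])))
c=max(blobs(W,BLUE,100,(300,130,345,290)),key=cv2.contourArea); 
r_=cv2.minAreaRect(c);print(r_,cast(W,r_[0],128)); shift([503.5,-14.5,102],91.6)
```

```text
[499.96039573  99.56597649  90.        ] [ 506.24290881 -126.91728905   90.        ] 226.57038539967786 [503.10165227 -13.67565628  90.        ] 91.58894388554745
((322.5, 208.5), (135.0, 15.0), 90.0) [503.62374636  -8.17294145 128.        ]
shift cm [-0.03  0.12  9.81] rot [-0.001  0.     0.001]
```

```bash
python3 -m handwheel '{"series": [[[0,0.05,5,0,0,0,1],[0,0.05,9.8,0,0,0,1],[0,0.05,9.8,0,0,0,1],[0,0.05,9.8,0,0,0,1],[0,0.05,9.8,0,0,0,0],[0,0.05,9.8,0,0,0,0],[0,0.05,9.8,0,0,0,0],[0,0.05,9.8,0,0,0,0],[0,0.05,9.8,0,0,0,0],[0,0.05,9.8,0,0,0,0],[0,0.05,9.8,0,0,0,0]]]}' 60
```

```text
time: 3.28
tool_pos: [503.5, -14.4, 102.9]
tcp_rot: [179.9, 0.0, 91.6]
ft_force: [0.3, 0.8, 5.8]
finger_gap: 12.8
grip_force: 59.7
```

```bash
python3 -m handwheel '{"series": [[[0,0,-2,0,0,0,0],[0,0,-4,0,0,0,0],[0,0,-6,0,0,0,0],[4,-0.2,-6,0,0,0,0],[8,-0.4,-6,0,0,0,0],[12,-0.6,-6,0,0,0,0],[16,-0.8,-6,0,0,0,0],[20,-1,-6,0,0,0,0],[24,-1.2,-6,0,0,0,0],[28,-1.4,-6,0,0,0,0],[31.9,-1.5,-6,0,0,0,0],[31.9,-1.5,-4,0,0,0,0]]]}'
python3 - <<'E'
from h import *
print(status.sense()["tool_pos"]); T=snap("top","t2")
E
```

```text
time: 4.78
tool_pos: [479.2, 306.9, 142.7]
tcp_rot: [179.9, -0.1, 91.8]
ft_force: [-0.5, -0.4, -3.6]
finger_gap: 13.1
grip_force: 59.0
[479.20617738 306.90382581 142.68168826]
```

View pics/t2.png

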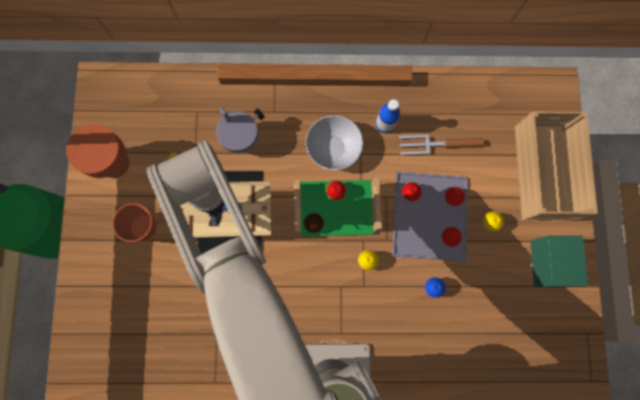

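The carried cover hangs over the mat. In the store, the brown apple is at (314,223) and the resident red one at (336,190).

```bash
python3 -m handwheel '{"series": [[[0.1,0.1,3,0,0,0,0],[0.1,0.1,6,0,0,0,0],[0.1,0.1,9,0,0,0,0],[0.1,0.1,10.2,0,0,0,0],[0.1,0.1,10.7,0,0,0,0],[0.1,0.1,11.1,0,0,0,0],[0.1,0.1,11.1,0,0,0,0]]]}'
```

```text
time: 5.7
tool_pos: [480.9, 305.4, 32.3]
tcp_rot: [179.9, -0.0, 91.6]
ft_force: [-0.6, -0.1, -2.4]
finger_gap: 12.8
grip_force: 59.0
```

```bash
python3 -m handwheel '{"series": [[[0,0,0.1,0,0,0,0],[0,0,0.1,0,0,0,0.4],[0,0,0.1,0,0,0,1],[0,0,0.1,0,0,0,1],[0,0,0.1,0,0,0,1],[0,0,0.1,0,0,0,1],[0,0,-4,0,0,0,1],[0,0,-10,0,0,0,1],[0,0,-16,0,0,0,1],[0,0,-16,0,0,0,1]]]}'
python3 - <<'E'
from h import *
T=snap("top")
# store frame
c0=np.array([503.1,-14.3]);a=np.radians(91.6);X=np.array([np.cos(a),np.sin(a)]);Y=np.array([-X[1],X[0]])
P=lambda x,y:c0+x*X+y*Y
for i in(-70,0,70):
  for j in(-48,48): q=P(i,j); print(i,j,q.round(1),"px",proj(T,[*q,16]).round())
for c in blobs(T,RED,25): (x,y),rd=ctr(c); print("red",(x,y),cast(T,(x,y),38).round(1),cast(T,(x,y),34).round(1))
for c in blobs(T,[((0,80,10),(15,255,110))],40,(300,210,330,238)): (x,y),rd=ctr(c); print("brown",x,y,rd,cast(T,(x,y),38).round(1))
for c in blobs(T,[((0,0,90),(180,45,255))],400,(295,105,375,176)): el=cv2.fitEllipse(cv2.convexHull(c)); print("bowl",cast(T,el[0],60).round())
E
```

```text
time: 6.95
tool_pos: [483.6, 306.9, 198.5]
tcp_rot: [179.4, -0.3, 91.6]
ft_force: [-0.7, -0.2, 0.9]
finger_gap: 85.2
grip_force: 0.0
-70 -48 [553.  -82.9] px [359. 192.]
-70 48 [457.1 -85.6] px [360. 223.]
0 -48 [551.1 -13. ] px [336. 192.]
0 48 [455.1 -15.6] px [337. 224.]
70 -48 [549.1  57. ] px [312. 193.]
70 48 [453.2  54.3] px [313. 224.]
red (451.5205383300781, 236.2260284423828) [ 415.5 -352.1   38. ] [ 416.  -353.2   34. ]
red (454.65093994140625, 196.40565490722656) [ 535.  -367.3   38. ] [ 535.8 -368.5   34. ]
red (410.7938537597656, 191.35781860351562) [ 549.7 -236.4   38. ] [ 550.6 -237.2   34. ]
red (335.98193359375, 189.8373565673828) [553.3 -13.1  38. ] [554.2 -13.3  34. ]
brown 313.0826721191406 222.1614227294922 8.423059463500977 [455.9  54.6  38. ]
bowl [694.  -8.  60.]
```

```bash
python3 -m handwheel '{"series": [[[-6,-0.8,1,0,0,0,1],[-12,-1.6,3,0,0,0,1],[-18,-2.4,5,0,0,0,1],[-23.2,-3.3,6,0,0,0,1],[-25.2,-3.6,6,0,0,0,1],[-25.2,-3.6,6,0,0,0,1],[-25.2,-3.6,6,0,0,0,1],[-25.2,-3.6,6,0,0,0,1]]]}' 40
python3 - <<'E'
from h import *
shift([454.3,54.3,18],91.6); W=snap("wrist","w2")
T=snap("top"); 
for c in blobs(T,[((10,30,150),(25,160,255))],400,(165,170,290,260)): P=np.array([cast(T,p,13) for p in cv2.boxPoints(cv2.minAreaRect(c))]); print("cover",P.round(),P.mean(0))
for c in blobs(T,BLUE,15,(190,180,280,260)): print(cast(T,cv2.minAreaRect(c)[0],55))
E
```

```text
time: 8.0
tool_pos: [451.2, 53.1, 131.1]
tcp_rot: [-180.0, -0.0, 91.7]
ft_force: [0.7, 0.6, 0.6]
finger_gap: 85.5
grip_force: 0.0
shift cm [ 0.11  0.32 11.31] rot [-0.    -0.     0.001]
cover [[350. 487.  13.]
 [618. 503.  13.]
 [620. 144.  13.]
 [350. 140.  13.]] [484.28082699 318.14876804  13.        ]
[479.6303774  304.07317768  55.        ]
```

View pics/w2.png

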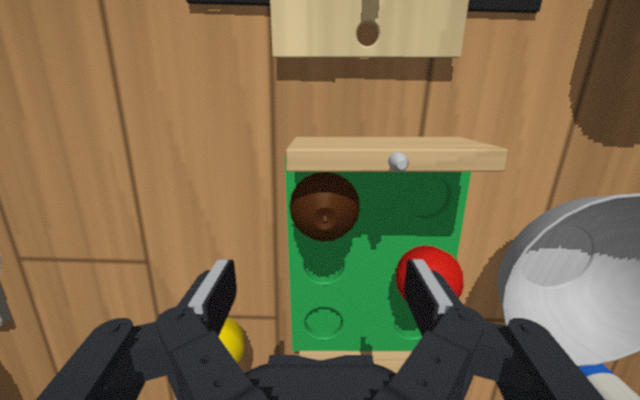

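The cover lies on the mat with its handle at (480,304). The brown apple, at (325,206) in the wrist view, is centred between the fingers.

```bash
python3 -m handwheel '{"series": [[[0.1,0.3,6,0,0,0,1],[0.1,0.3,10,0,0,0,1],[0.1,0.3,11.3,0,0,0,1],[0.1,0.3,11.3,0,0,0,1],[0.1,0.3,11.3,0,0,0,0],[0.1,0.3,11.3,0,0,0,0],[0.1,0.3,11.3,0,0,0,0],[0.1,0.3,11.3,0,0,0,0],[0.1,0.3,8,0,0,0,0],[0.1,0.3,2,0,0,0,0],[0.1,0.3,0,0,0,0,0],[0.1,0.3,0,0,0,0,0]]]}' 40
python3 - <<'E'
from h import *
q=status.sense();print(q["tool_pos"]);p=q["tool_pos"];shift([694,-6,p[2]],91.6)
W=snap("wrist"); 
for c in blobs(W,[((0,80,10),(15,255,110))],400,(240,150,420,400)): print(ctr(c))
T=snap("top")
for c in blobs(T,[((0,0,90),(180,45,255))],400,(295,105,375,176)): el=cv2.fitEllipse(cv2.convexHull(c)); print("bowl",cast(T,el[0],60).round())
E
```

```text
time: 9.6
tool_pos: [456.5, 53.3, 134.6]
tcp_rot: [179.6, 0.0, 91.6]
ft_force: [0.6, 0.5, -0.9]
finger_gap: 58.4
grip_force: 43.4
[456.505689    53.29286817 134.64958264]
shift cm [-6.59 23.57  0.16] rot [0.007 0.    0.   ]
((318.73468017578125, 283.1953430175781), 65.2332763671875)
bowl [664.  12.  60.]
```

The bowl reading has changed, so either it was knocked or the arm is hiding it. I'll look.

Run:
```python
from h import *
T=snap("top");S=snap("scene")
a=T["img"][90:270,180:480];b=S["img"][120:300,190:490]
cv2.imwrite("pics/c3.png",cv2.resize(np.vstack([a,b]),None,fx=1.6,fy=1.6)[:,:,::-1])
for c in blobs(S,[((0,0,90),(180,45,255))],400,(225,205,330,300)): el=cv2.fitEllipse(cv2.convexHull(c)); print("bowl S",el,cast(S,el[0],60).round())
```

```text
bowl S ((272.6595153808594, 242.0960693359375), (50.119754791259766, 58.19258117675781), 77.3848876953125) [696.  -4.  60.]
```

View pics/c3.png

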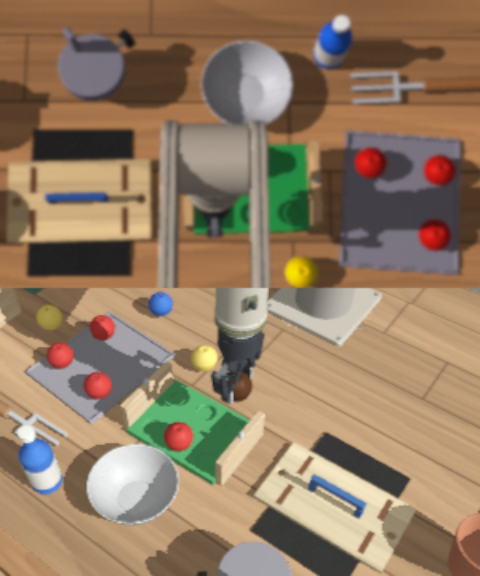

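The bowl hasn't moved from about (694,-5); the arm was hiding part of it. The brown apple is held.

```bash
python3 -m handwheel '{"series": [[[-1.2,4.5,-1,0,0,0,0],[-2.6,9.5,-1,0,0,0,0],[-3.9,14.5,-1,0,0,0,0],[-5.2,19,-1,0,0,0,0],[-6.5,23.5,-1,0,0,0,0],[-6.5,23.5,0,0,0,0,0],[-6.5,23.5,3,0,0,0,0],[-6.5,23.5,6,0,0,0,0],[-6.5,23.5,8.5,0,0,0,0],[-6.5,23.5,9.7,0,0,0,0],[-6.5,23.5,9.7,0,0,0,0]]]}'; python3 -m handwheel '{"series": [[[0,0,0,0,0,0,0.8],[0,0,0,0,0,0,0.8],[0,0,0,0,0,0,0.8],[0,0,-2,0,0,0,0.85],[0,0,-5,0,0,0,0.85],[0,0,-9,0,0,0,1],[0,0,-14,0,0,0,1],[0,0,-14,0,0,0,1]]]}'
python3 - <<'E'
from h import *
T=snap("top"); shift([550.6,-237.5,100],91.6)
for c in blobs(T,RED,25): (x,y),rd=ctr(c); print("red",(x,y),rd,cast(T,(x,y),34).round(1))
S=snap("scene")
for c in blobs(S,[((0,80,10),(15,255,110))],40,(235,210,310,275)): (x,y),rd=ctr(c); print("brown",x,y,rd,cast(S,(x,y),35).round(1))
E
```

```text
time: 11.18
tool_pos: [689.2, -4.8, 32.5]
tcp_rot: [-179.8, -0.0, 91.6]
ft_force: [0.8, 0.3, -1.8]
finger_gap: 57.9
grip_force: 43.5
time: 12.18
tool_pos: [694.7, -5.4, 183.3]
tcp_rot: [179.3, 0.1, 91.6]
ft_force: [0.2, 0.2, 0.9]
finger_gap: 85.4
grip_force: 0.0
shift cm [-22.81 -14.97   7.88] rot [0.008 0.001 0.   ]
red (451.3260803222656, 236.3478240966797) 9.695978164672852 [ 415.6 -352.6   34. ]
red (454.3947448730469, 196.0) 9.605355262756348 [ 537.  -367.8   34. ]
red (410.7938537597656, 191.35781860351562) 9.800459861755371 [ 550.6 -237.2   34. ]
brown 274.5 244.73529052734375 9.410482406616211 [690.5  -5.1  35. ]
brown 240.5 232.0 7.43313455581665 [ 719.5 -119.1   35. ]
```

The brown apple is in the bowl at (690,-5). Next is the nearest tray apple.

```bash
python3 -m handwheel '{"series": [[[-4.5,-3,1,0,0,0,1],[-9.5,-6.2,2,0,0,0,1],[-14.5,-9.5,4,0,0,0,1],[-19.5,-12.8,6,0,0,0,1],[-22.8,-15,8,0,0,0,1],[-22.8,-15,8,0,0,0,1],[-22.8,-15,8,0,0,0,1],[-22.8,-15,8,0,0,0,1]]]}'
python3 - <<'E'
from h import *
T=snap("top")
for c in blobs(T,RED,25,(395,170,475,260)): (x,y),rd=ctr(c); print("red",(x,y),rd,cast(T,(x,y),34).round(1))
W=snap("wrist","w4")
for c in blobs(W,RED,400): (x,y),rd=ctr(c); print("wr",(x,y),rd,cast(W,(x,y),34).round(1))
shift([550.6,-237.3,14],91.6)
E
```

```text
time: 13.28
tool_pos: [548.3, -236.3, 94.8]
tcp_rot: [180.0, 0.0, 91.7]
ft_force: [-0.1, 0.4, 0.3]
finger_gap: 85.1
grip_force: 0.0
red (451.78302001953125, 236.70755004882812) 9.307258605957031 [ 414.6 -353.9   34. ]
red (410.625, 191.5) 8.610594749450684 [ 550.2 -236.7   34. ]
wr (302.0, 354.0) 32.14041519165039 [ 535.5 -364.    34. ]
wr (322.17926025390625, 224.42587280273438) 39.651371002197266 [ 549.4 -239.9   34. ]
shift cm [-0.1   0.22  8.09] rot [0.001 0.    0.002]
```

```bash
python3 -m handwheel '{"series": [[[-0.1,0.2,5,0,0,0,1],[-0.1,0.2,8,0,0,0,1],[-0.1,0.2,8.1,0,0,0,1],[-0.1,0.2,8.1,0,0,0,0],[-0.1,0.2,8.1,0,0,0,0],[-0.1,0.2,8.1,0,0,0,0],[-0.1,0.2,8.1,0,0,0,0],[-0.1,0.2,4,0,0,0,0],[-0.1,0.2,0,0,0,0,0],[-0.1,0.2,-3,0,0,0,0],[-0.1,0.2,-3,0,0,0,0],[-0.1,0.2,-3,0,0,0,0]]]}' 40
python3 - <<'E'
from h import *
print(status.sense()["tool_pos"]); shift([552.5,-82.9,19],91.6)
E
```

```text
time: 14.88
tool_pos: [548.8, -237.9, 123.3]
tcp_rot: [-179.9, -0.0, 91.6]
ft_force: [-0.6, -0.5, -2.0]
finger_gap: 58.4
grip_force: 43.6
[ 548.76618148 -237.91735687  123.29498147]
shift cm [15.48  0.82 10.44] rot [-0.001 -0.001  0.   ]
```

```bash
python3 -m handwheel '{"series": [[[4,0.2,0,0,0,0,0],[8,0.4,0,0,0,0,0],[12,0.6,0,0,0,0,0],[15.4,0.7,0,0,0,0,0],[15.4,0.7,1,0,0,0,0],[15.4,0.7,4,0,0,0,0],[15.4,0.7,7,0,0,0,0],[15.4,0.7,9.5,0,0,0,0],[15.4,0.7,10.1,0,0,0,0],[15.4,0.7,10.4,0,0,0,0],[15.4,0.7,10.4,0,0,0,0],[15.4,0.7,10.4,0,0,0,0]]]}'
python3 -c "
from h import *
shift([552.5,-82.9,18],91.6)"
```

```text
time: 16.38
tool_pos: [552.9, -84.5, 20.5]
tcp_rot: [179.9, 0.0, 91.6]
ft_force: [3.7, 1.2, 3.0]
finger_gap: 58.2
grip_force: 44.4
shift cm [ 0.16 -0.03  0.25] rot [ 0.002  0.    -0.   ]
```

```bash
python3 -m handwheel '{"series": [[[0.1,0,0.1,0,0,0,0.85],[0.1,0,0.1,0,0,0,0.85],[0.1,0,0.1,0,0,0,0.85],[0,0,-3,0,0,0,0.85],[0,0,-8,0,0,0,0.9],[0,0,-12,0,0,0,1],[-6,-0.5,-13,0,0,0,1],[-12,-1,-13,0,0,0,1],[-18,-1.5,-13,0,0,0,1],[-24,-2,-11,0,0,0,1],[-28.3,-2.4,-8,0,0,0,1],[-28.3,-2.4,-8,0,0,0,1]]]}'
python3 -m handwheel '{"series": [[[0,0,0,0,0,0,1],[0,0,0,0,0,0,1]]]}'
python3 - <<'E'
from h import *
T=snap("top")
for c in blobs(T,RED,25): (x,y),rd=ctr(c); print("red",(x,y),rd,cast(T,(x,y),36).round(1))
W=snap("wrist")
for c in blobs(W,RED,400): (x,y),rd=ctr(c); print("wr",(x,y),rd,cast(W,(x,y),34).round(1))
shift([536.5,-368.2,14],91.6)
E
```

```text
time: 17.88
tool_pos: [532.8, -369.3, 96.0]
tcp_rot: [-179.7, -0.2, 91.4]
ft_force: [-0.4, -0.1, -1.1]
finger_gap: 85.5
grip_force: 0.0
time: 18.12
tool_pos: [537.0, -366.8, 101.7]
tcp_rot: [179.9, 0.1, 91.7]
ft_force: [-0.2, -0.3, 0.7]
finger_gap: 85.6
grip_force: 0.0
red (335.98193359375, 189.8373565673828) 9.05695915222168 [553.8 -13.2  36. ]
red (359.0, 189.25) 9.303997039794922 [555.9 -81.9  36. ]
wr (319.0547790527344, 218.54147338867188) 38.775264739990234 [ 535.7 -368.5   34. ]
wr (153.42697143554688, 194.0) 44.97514724731445 [ 411.6 -352.4   34. ]
shift cm [-0.12 -0.07  8.77] rot [0.002 0.001 0.002]
```

```bash
python3 -m handwheel '{"series": [[[-0.1,-0.1,5,0,0,0,1],[-0.1,-0.1,8.5,0,0,0,1],[-0.1,-0.1,8.8,0,0,0,1],[-0.1,-0.1,8.8,0,0,0,0],[-0.1,-0.1,8.8,0,0,0,0],[-0.1,-0.1,8.8,0,0,0,0],[-0.1,-0.1,8.8,0,0,0,0],[-0.1,-0.1,5,0,0,0,0],[-0.1,-0.1,1,0,0,0,0],[-0.1,-0.1,-3,0,0,0,0],[-0.1,-0.1,-3,0,0,0,0],[-0.1,-0.1,-3,0,0,0,0]]]}' 40
python3 -c "
from h import *
shift([457.1,-85.6,19],91.6)"
```

```text
time: 19.73
tool_pos: [535.0, -368.6, 130.5]
tcp_rot: [180.0, 0.0, 91.6]
ft_force: [0.1, -0.5, -2.1]
finger_gap: 58.0
grip_force: 43.4
shift cm [28.51 -7.   11.13] rot [0. 0. 0.]
```

```bash
python3 -m handwheel '{"series": [[[5,-1.2,0,0,0,0,0],[10,-2.5,0,0,0,0,0],[15,-3.7,0,0,0,0,0],[20,-5,0,0,0,0,0],[25,-6.2,0,0,0,0,0],[28.4,-7.1,0,0,0,0,0],[28.4,-7.1,1,0,0,0,0],[28.4,-7.1,4,0,0,0,0],[28.4,-7.1,7.5,0,0,0,0],[28.4,-7.1,9.5,0,0,0,0],[28.4,-7.1,10.5,0,0,0,0],[28.4,-7.1,10.8,0,0,0,0]]]}'
python3 -m handwheel '{"series": [[[0,0,0,0,0,0,0],[0,0,0.1,0,0,0,0],[0,0,0.2,0,0,0,0]]]}'
python3 -c "
from h import *
shift([457.1,-85.6,18],91.6)"
```

```text
time: 21.22
tool_pos: [455.8, -87.1, 21.7]
tcp_rot: [-179.9, -0.0, 91.6]
ft_force: [0.4, -1.2, 0.1]
finger_gap: 58.5
grip_force: 43.5
time: 21.6
tool_pos: [456.7, -86.9, 20.9]
tcp_rot: [179.9, 0.0, 91.6]
ft_force: [-0.4, -1.3, 3.5]
finger_gap: 58.4
grip_force: 43.7
shift cm [0.13 0.05 0.29] rot [0.001 0.001 0.   ]
```

```bash
python3 -m handwheel '{"series": [[[0.1,0,0.1,0,0,0,0.85],[0.1,0,0.1,0,0,0,0.85],[0.1,0,0.1,0,0,0,0.85],[0,0,-3,0,0,0,0.85],[0,0,-8,0,0,0,0.9],[0,0,-12,0,0,0,1],[-5,-0.9,-13,0,0,0,1],[-11,-2,-13,0,0,0,1],[-17,-3.1,-13,0,0,0,1],[-23,-4.2,-11,0,0,0,1],[-26.5,-4.9,-8,0,0,0,1],[-26.5,-4.9,-8,0,0,0,1]]]}'
python3 -m handwheel '{"series": [[[0,0,0,0,0,0,1],[0,0,0,0,0,0,1]]]}'
python3 - <<'E'
from h import *
T=snap("top","t5")
for c in blobs(T,RED,25): (x,y),rd=ctr(c); print("red",(x,y),rd,cast(T,(x,y),36).round(1))
W=snap("wrist")
for c in blobs(W,RED,400): (x,y),rd=ctr(c); print("wr",(x,y),rd,cast(W,(x,y),34).round(1))
shift([415.2,-352.8,14],91.6)
E
```

```text
time: 23.1
tool_pos: [412.0, -353.8, 97.1]
tcp_rot: [-179.8, -0.2, 91.4]
ft_force: [0.3, 0.8, 0.2]
finger_gap: 85.6
grip_force: 0.0
time: 23.35
tool_pos: [415.5, -352.5, 101.5]
tcp_rot: [179.9, 0.1, 91.7]
ft_force: [1.1, 0.2, -0.4]
finger_gap: 85.5
grip_force: 0.0
red (455.5, 240.5) 6.36406135559082 [ 403.2 -363.8   36. ]
red (360.97222900390625, 221.0) 9.027871131896973 [460.2 -86.5  36. ]
red (335.972900390625, 189.8201904296875) 9.05023193359375 [553.8 -13.2  36. ]
red (359.05682373046875, 189.2954559326172) 9.343283653259277 [555.7 -82.1  36. ]
wr (319.0, 217.66949462890625) 38.646793365478516 [ 414.1 -353.4   34. ]
shift cm [-0.02 -0.04  8.75] rot [0.001 0.001 0.002]
```

```bash
python3 -m handwheel '{"series": [[[0,0,5,0,0,0,1],[0,0,8.5,0,0,0,1],[0,0,8.8,0,0,0,1],[0,0,8.8,0,0,0,0],[0,0,8.8,0,0,0,0],[0,0,8.8,0,0,0,0],[0,0,8.8,0,0,0,0],[0,0,5,0,0,0,0],[0,0,1,0,0,0,0],[0,0,-3,0,0,0,0],[0,0,-3,0,0,0,0],[0,0,-3,0,0,0,0]]]}' 40
python3 -c "
from h import *
shift([455.1,-15.6,19],91.6)"
```

```text
time: 24.95
tool_pos: [414.5, -353.0, 130.4]
tcp_rot: [180.0, 0.0, 91.6]
ft_force: [-1.0, 0.4, -1.5]
finger_gap: 58.2
grip_force: 43.5
shift cm [33.62  5.   11.13] rot [0. 0. 0.]
```

```bash
python3 -m handwheel '{"series": [[[5,0.7,0,0,0,0,0],[10,1.5,0,0,0,0,0],[15,2.2,0,0,0,0,0],[20,3,0,0,0,0,0],[25,3.7,0,0,0,0,0],[30,4.5,0,0,0,0,0],[33.5,5,0,0,0,0,0],[33.5,5,1,0,0,0,0],[33.5,5,5,0,0,0,0],[33.5,5,8.5,0,0,0,0],[33.5,5,10.5,0,0,0,0],[33.5,5,10.8,0,0,0,0]]]}'
python3 -m handwheel '{"series": [[[0,0,0,0,0,0,0],[0,0,0.1,0,0,0,0],[0,0,0.2,0,0,0,0]]]}'
```

```text
time: 26.45
tool_pos: [453.7, -17.6, 20.1]
tcp_rot: [-179.8, -0.0, 91.6]
ft_force: [1.2, -0.8, 2.2]
finger_gap: 58.3
grip_force: 44.4
time: 26.82
tool_pos: [455.2, -16.8, 20.5]
tcp_rot: [180.0, 0.0, 91.6]
ft_force: [0.2, -0.2, -1.3]
finger_gap: 58.3
grip_force: 44.3
```

```bash
python3 -m handwheel '{"series": [[[0.1,0,0.1,0,0,0,0.85],[0.1,0,0.1,0,0,0,0.85],[0.1,0,0.1,0,0,0,0.85],[0,0,-3,0,0,0,0.85],[0,0,-8,0,0,0,0.9],[0,0,-14,0,0,0,1],[6,0.6,-18,0,0,0,1],[12,1.2,-18,0,0,0,1],[18,1.9,-18,0,0,0,1],[24,2.5,-18,0,0,0,1],[30,3.1,-18,0,0,0,1],[32,3.4,-18,0,0,0,1]]]}'
python3 -m handwheel '{"series": [[[0,0,0,0,0,0,1],[0,0,0,0,0,0,1]]]}'
python3 - <<'E'
from h import *
T=snap("top","t6");W=snap("wrist","w6");S=snap("scene")
for c in blobs(T,RED,25): (x,y),rd=ctr(c); print("red",(x,y),rd,cast(T,(x,y),38).round(1))
for c in blobs(S,[((0,80,10),(15,255,110))],40,(220,190,330,285)): (x,y),rd=ctr(c); print("brown",x,y,rd,cast(S,(x,y),35).round(1))
for c in blobs(W,BLUE,300): print("handle",cv2.minAreaRect(c),cast(W,cv2.minAreaRect(c)[0],57).round(1))
cv2.imwrite("pics/w6t.png",np.vstack([T["img"][90:280,150:490,::-1],S["img"][120:310,180:520,::-1]]))
E
```

```text
time: 28.32
tool_pos: [479.5, 307.4, 200.1]
tcp_rot: [-180.0, -0.0, 91.8]
ft_force: [-0.5, -0.6, -0.3]
finger_gap: 85.5
grip_force: 0.0
time: 28.58
tool_pos: [480.2, 302.9, 200.1]
tcp_rot: [-180.0, 0.0, 91.6]
ft_force: [0.1, 0.1, -0.2]
finger_gap: 85.8
grip_force: 0.0
red (337.0, 222.0) 9.219644546508789 [456.7 -15.7  38. ]
red (360.6290283203125, 221.27420043945312) 9.399140357971191 [459.  -85.3  38. ]
red (336.0, 189.8076934814453) 9.032011985778809 [553.4 -13.2  38. ]
red (359.09112548828125, 189.15516662597656) 9.352151870727539 [555.7 -82.   38. ]
brown 313.0 279.5 13.463011741638184 [710.2 156.3  35. ]
brown 274.5 244.73529052734375 9.410482406616211 [690.5  -5.1  35. ]
brown 239.61538696289062 232.1923065185547 6.722072124481201 [ 721.6 -120.7   35. ]
handle ((320.4999694824219, 182.49996948242188), (10.999998092651367, 104.99998474121094), 0.0) [479.8 309.7  57. ]
```

View pics/w6t.png

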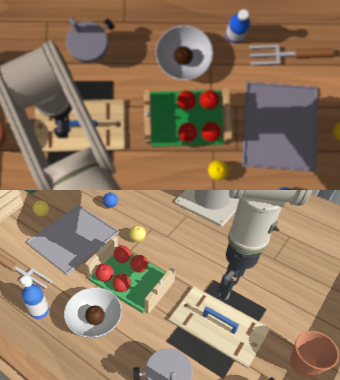

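View pics/w6.png

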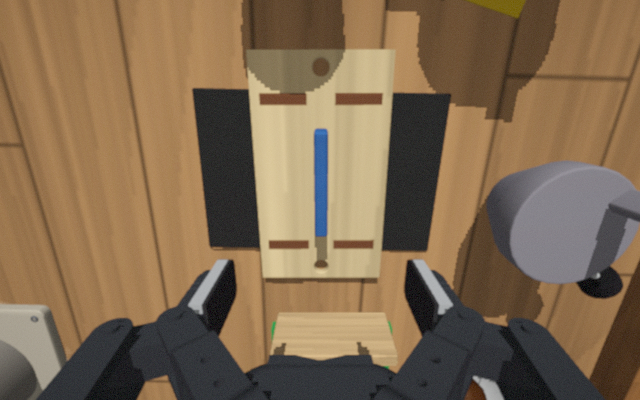

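All four red apples sit in dimples, the brown one is in the bowl and the tray is empty. The cover lies flat on the mat, with its holes in the wrist view at (320.5,67) and (320.5,265).

Run:
```python
from h import *
W=snap("wrist")
g=cv2.cvtColor(W["img"],cv2.COLOR_RGB2GRAY)
a,b=cast(W,(320.5,66.5),13),cast(W,(320.5,265),13); print(a,b,np.linalg.norm(a-b),(a+b)/2,np.degrees(np.arctan2(a[1]-b[1],a[0]-b[0])))
shift([480.7,305.2,31.5],91.6)
```

```text
[477.17163527 420.64094814  13.        ] [483.19083047 189.82594613  13.        ] 230.8934729838214 [480.18123287 305.23344713  13.        ] 91.4938211596276
shift cm [ 0.23  0.02 16.9 ] rot [ 0.     0.    -0.002]
```

Hole spacing measures 231 mm against the nominal 232, and the cover's middle is at (480.2,305.2). I'll regrasp it.

```bash
python3 -m handwheel '{"series": [[[0.2,0,6,0,0,0,1],[0.2,0,12,0,0,0,1],[0.2,0,16,0,0,0,1],[0.2,0,16.8,0,0,0,1],[0.2,0,16.8,0,0,0,1],[0.2,0,16.8,0,0,0,0],[0.2,0,16.8,0,0,0,0],[0.2,0,16.8,0,0,0,0],[0.2,0,16.8,0,0,0,0],[0.2,0,16.8,0,0,0,0],[0.2,0,16.8,0,0,0,0],[0.2,0,16.8,0,0,0,0]]]}' 60
python3 -c "
from h import *
shift([503.3,-14.3,160],91.6)"
```

```text
time: 30.28
tool_pos: [480.5, 306.4, 32.9]
tcp_rot: [180.0, -0.0, 91.6]
ft_force: [-1.6, -1.4, 5.0]
finger_gap: 12.4
grip_force: 59.6
shift cm [-32.11   1.39 -12.72] rot [ 0.001 -0.     0.   ]
```

```bash
python3 -m handwheel '{"series": [[[0,0,-4,0,0,0,0],[0,0,-8,0,0,0,0],[0,0,-12.7,0,0,0,0],[-4,0.2,-12.7,0,0,0,0],[-8,0.4,-12.7,0,0,0,0],[-12,0.6,-12.7,0,0,0,0],[-16,0.7,-12.7,0,0,0,0],[-20,0.9,-12.7,0,0,0,0],[-24,1.1,-12.7,0,0,0,0],[-28,1.2,-12.7,0,0,0,0],[-31,1.4,-12.7,0,0,0,0],[-32,1.4,-12.7,0,0,0,0]]]}'
python3 -m handwheel '{"series": [[[0,0,3,0,0,0,0],[0,0,3,0,0,0,0],[0,0,3,0,0,0,0],[0,0,3,0,0,0,0]]]}'
python3 - <<'E'
from h import *
W=snap("wrist","w7"); shift([503.3,-14.3,102.5],91.6)
E
```

```text
time: 31.78
tool_pos: [502.5, -14.9, 158.5]
tcp_rot: [-179.9, -0.0, 91.5]
ft_force: [-0.7, 0.2, -2.4]
finger_gap: 12.9
grip_force: 59.2
time: 32.28
tool_pos: [503.8, -13.0, 130.5]
tcp_rot: [179.9, 0.0, 91.6]
ft_force: [0.6, 0.4, -3.0]
finger_gap: 12.6
grip_force: 59.2
shift cm [-0.12 -0.06  2.8 ] rot [0.002 0.    0.001]
```

View pics/w7.png

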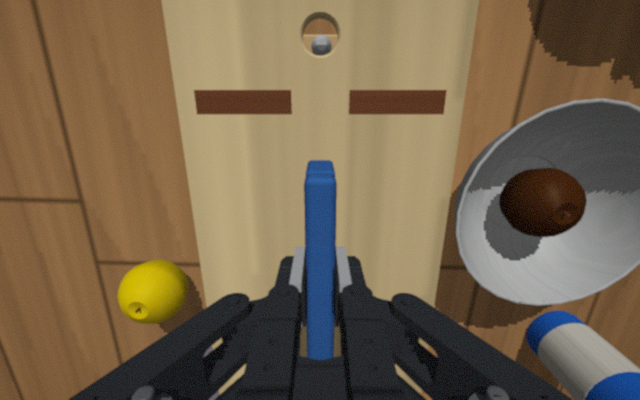

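The pin tip shows through the far hole, with the pin at (320,45) and the hole centre at (320,34). I'll compare the two with their heights accounted for.

Run:
```python
from h import *
W=snap("wrist")
print("hole",cast(W,(320,34.5),112),"pin",cast(W,(320.5,44),90), cast(W,(320.5,44),88))
```

```text
hole [499.87379174 100.82762028 112.        ] pin [500.19228715 100.44687188  90.        ] [500.18854774 100.7859038   88.        ]
```

```bash
python3 -m handwheel '{"series": [[[0,0,0.8,0,0,0,0],[0,0,1.4,0,0,0,0],[0,0,1.9,0,0,0,0],[0,0,2.3,0,0,0,0],[0,0,2.6,0,0,0,0],[0,0,2.7,0,0,0,0],[0,0,2.8,0,0,0,0],[0,0,2.8,0,0,0,0],[0,0,2.8,0,0,0,0]]]}'
```

```text
time: 33.5
tool_pos: [503.0, -13.4, 103.9]
tcp_rot: [-180.0, 0.0, 91.6]
ft_force: [-15.6, 1.5, 22.4]
finger_gap: 13.1
grip_force: 62.7
```

TCP minus underside was 27.9 mm on the mat, so 103.9 mm means it's seated. I'll ease off, release, retreat and check.

```bash
python3 -m handwheel '{"series": [[[0,0,-0.1,0,0,0,0],[0,0,-0.1,0,0,0,0.3],[0,0,-0.1,0,0,0,1],[0,0,-0.1,0,0,0,1],[0,0,-0.1,0,0,0,1],[0,0,-0.1,0,0,0,1],[0,0,-5,0,0,0,1],[0,0,-10,0,0,0,1],[0,0,-10,0,0,0,1],[0,0,-10,0,0,0,1]]]}'
python3 - <<'E'
from h import *
W=snap("wrist");T=snap("top");S=snap("scene")
o=np.hstack([W["img"][::,150:500],np.vstack([T["img"][90:290,200:450],S["img"][110:310,180:430]])])[:,:,::-1]
cv2.imwrite("pics/f8.png",o)
for c in blobs(T,RED,15): (x,y),rd=ctr(c); print("red",(x,y),rd)
for c in blobs(S,[((0,80,10),(15,255,110))],40,(250,225,300,265)): (x,y),rd=ctr(c); print("brown",rd,cast(S,(x,y),35).round(1))
E
```

```text
time: 34.75
tool_pos: [503.0, -13.4, 201.1]
tcp_rot: [180.0, 0.0, 91.6]
ft_force: [-0.0, -0.4, -0.4]
finger_gap: 85.2
grip_force: 0.0
brown 9.408220291137695 [690.6  -5.2  35. ]
```

View pics/f8.png

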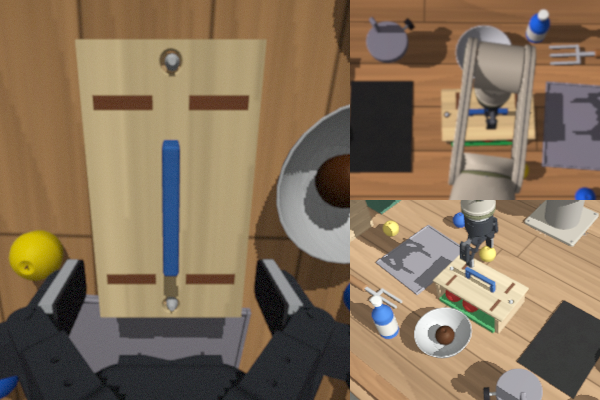

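Both pins stand through the holes, at (171,61) and (171,304) in the wrist crop. The cover looks as wide as in the first view, so it is fully seated, and the brown apple is still in the bowl.

```bash
python3 -c "
from bench import r
print(r.hand_in())"
```

```text
the job is handed in; nothing more can be done
None
```

The job is handed in: the cover went to the mat and is back down on both pins, the brown apple is in the bowl, and the three red apples from the tray each sit in a dimple beside the one already there; the hand-in gave no verdict.

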